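Step the bar dosing tray to its marks and set the metering screw a quarter turn open

TASK

Get the syrup dosing station ready (it is dry): by its blue post, slide the white tray so that the red mark is right under the spout's tip and pause there about a second, then the same with the green mark, and leave the tray there. Then turn the brass thumbscrew clockwise until it seats, back it off a quarter turn, and finish still gripping it at that setting; leave the jigger, tumbler and shaker alone.

Things in the scene. Friction and masses are not known exactly. Their poses are not given: they have to be found in the camera images.
- station: fixed dosing station; black base plate 12 mm thick, x -150 to +190 mm, y -210 to +210 mm about its origin (underside, on the table); front (-x) faces the robot at yaw 0. +y half: tray on crossed slides. -y half: grey block 75 mm square, top at z 82 mm, centre (-30, -140) mm, the thumbscrew on top; behind it at (130, -145) mm a white canister, radius 36, top at z 136 mm
- spout_tip (a point): lower tip of the fixed spout, the pointer for the marks: 5 mm across, 66 mm above the table, 15 mm above the tray's surface, at (45, 70) mm in the station's frame. The spout widens upward to 18 mm in 26 mm; its 12 mm pipe runs from it at z 180 mm towards +x and comes down at (165, 70) mm
- mark_red (a point): centre of the red ring mark (24 mm across, with a red centre dot) on the tray's top face; moves with the tray. In the tray's frame (parallel to the station's) it lies 95 mm in +x and 30 mm in +y from the post
- mark_green (a point): centre of the green ring mark (24 mm across, with a green centre dot) on the tray's top face; 125 mm in +x and 30 mm in -y from the post
- tray_post (a point): on the axis of the blue round post that moves the tray, 74 mm above the table. Post: 24 mm diameter, top 95 mm above the table, flat 36 mm collar 3 mm thick at its foot. Tray: white, 170 (x) by 110 (y) mm, top 50 mm above the table; pushed by the post it slides along both station axes at once without turning, takes about 2 N, stays where left
- tray (a joint): position of the tray along the station's x axis, m, +x away from the robot; range -0.030 to 0.030. Red is under the spout at +0.015, green at -0.015
- cross_slide (a joint): position of the slide under the tray along the station's y axis, m; range -0.055 to 0.055. Red is under the spout at -0.030, green at +0.030
- screw (a joint): turn of the thumbscrew, rad, growing clockwise as seen from above (its axis is vertical; it does not rise or sink). 0 is wide open; it stops hard, seated, at 4.0. It has steady friction of about 0.05 N m and stays where it is left
- screw_grip (a point): mid-grip point on the turning axis, 110 mm above the table; brass grip of the thumbscrew: upright flat bar 42 mm long (its x axis), 12 mm thick (y), from 92 to 124 mm above the table, over a brass disc of 38 mm diameter. The +x end has a black line on top; when seated that end points along the station's -x (to the front)
- jigger: bystander: an aluminium double-cone measure, 48 mm across, 95 mm tall, upright; origin under its foot
- tumbler: bystander: an open green glass, 66 mm across, 100 mm tall, upright; origin under its base
- shaker: bystander: an amber spice shaker with a red cap, 42 mm across, 77 mm tall, upright; origin under its base

How it is judged:
By the outcome, as a careful person would: the job done as asked, in the order asked, and still so for the second after the job is handed in, while the arm keeps its last pose, push and grip.
It also fails if it takes over 61 s, if anything falls off the work surface, if the arm or the gripper's body presses on something with over 40 N, if the wrist force passes 120 N, or if a joint passes its speed limit or range.

ROBOT

A 6-joint arm with a two-finger parallel gripper is mounted at the origin on the work surface. World frame = base frame: x ahead of the robot, y to its left, z up, the work surface at z = 0. Lengths are in m, angles in degrees, forces in N, time in s.
With the tool pointing down it reaches from about 0.375 to 0.9 m from the base axis. Payload 3.1 kg.
Tool frame: the origin (TCP) lies at the very end of the fingers, on their centre line; the grasp point (between the pads) lies 19 mm behind it; z points along the fingers, x is the direction in which the jaws open and shut, and the axes are right-handed (so a half turn about z gives the same grasp; the last joint's range is limited). The gripper opens to 87 mm and grips with 3 to 60 N. Pads are 19 mm wide; open, the fingers measure 117 mm over their backs; the gripper's body (75 mm by 190 mm) begins 51 mm behind the grasp point.
Start: joints at [66.721, 30.224, 82.088, -0, 67.689, -10.227], TCP at [0.141, 0.609, 0.223] pointing down, gripper open.
Joint ranges: [-176.69, 176.69], [-43.24, 126.21], [12.49, 139.97], [-82, 262], [0, 151.66], [-163.58, 163.58]. Speed limits (degrees/s): [159.86, 159.86, 180, 180, 180, 180].

INTERFACE

Orientations are given as a 3x3 rotation matrix whose columns are the frame's x, y, z axes.
In Python, from rig import read_state, capture, bot gives the robot as it stands.
- The arm moves only by the shell command python3 -m crank 'ROWS' [OPENING]. ROWS is JSON, a list of rows, each a list of 2 entries, a list of its own where there are three numbers: the shift along the tool's x, y, z in cm, then the turn, a rotation vector about the tool's x, y, z in rad. In form: [[[dx, dy, dz], [wx, wy, wz]], ...]. A call has 1 to 12 rows; each row shifts and turns the commanded pose from where the row before left it, along the tool's axes as they then stand; what a row does not reach is not made up. A row lasts 1/10 s, in which the tool goes at most 50 mm and 8.59 degrees, less where a joint would pass 70% of its speed; a pose out of reach is approached as far as the arm can. A call with a gripper value outside its range is refused whole. OPENING is the closure, from -1 (fully open) to 1 (shut), set as the call begins (- or left out, the last holds). The fingers move at their own pace and stop on an object; the grip force is fixed at half the most. Time passes only in rows, so rows that do not move let the fingers close. It gives the time, the measured TCP pose, the force and the opening at its end, in the units of the state.
- read_state(): the state, without advancing time (a new reading comes with each control period).
- capture(name): name is "scene" or "top"; returns a dict with "pixels" (480x640x3 uint8, red, green, blue), "camera_matrix" (3x3 intrinsics, pixels), "R" (3x3) and "t" (3): a world point X has camera coordinates R X + t. Camera axes: x right, y down, z forward; pixel columns grow to the right and rows downward; lengths in m; the calibration is good to about 2 mm. A picture is of the moment at which its call begins. There is no depth.
- bot.hand_in(): hands the job in, once; it reports no verdict.
The state is a dict: "time_s": time; "joint_positions": joint angles; "qvel": joint speeds; "tau": joint torques, N m; "position": TCP position; "tcp_rot": TCP orientation; "force": force on the tool from outside, world axes, zero at the start; "moment": the same for the moment, N m; "opening": opening from 0.0 (shut) to 1.0 (fully open).
Only numpy, scipy, OpenCV 4.12 (cv2) and the standard library are available. Lean on these libraries where they do the work, as an engineer would, in place of code of your own. Each camera call takes 0.05 s, during which the arm holds its last target.

## Working session

There is one attempt and no reset: what is moved stays moved. The work goes in short steps, Python scripts to look and compute and a shell command to move; the robot and the scene stay as the last step left them, time stands still between calls to the robot, and variables do not carry over. Pictures are saved under pics/ and viewed, and the job is handed in when it is done.

```bash
ls; mkdir -p pics; python3 - <<'E'
from rig import read_state, capture, bot
import cv2,numpy as np
s=read_state();print(s)
for n in("scene","top"):
    c=capture(n);cv2.imwrite(f"pics/{n}0.png",c["pixels"][:,:,::-1]);print(n,c["camera_matrix"],c["R"],c["t"])
E
```

```text
pics
{'time_s': 0.0, 'joint_positions': array([ 6.67206971e+01,  3.02793616e+01,  8.21556348e+01, -1.16528633e-03,
        6.76894768e+01, -1.02258113e+01]), 'qvel': array([ 0.02360125, -0.05032178,  0.12064038,  0.01760686, -0.03143714,
        0.06722794]), 'tau': array([ 1.04007500e-03, -4.40048504e+01, -1.76588416e+01,  6.33240142e-02,
        5.81604440e-02, -1.65644879e-04]), 'position': array([0.14083139, 0.60817843, 0.22157157]), 'tcp_rot': array([[ 2.25852191e-01,  9.74161219e-01, -8.41304890e-04],
       [ 9.74159229e-01, -2.25853459e-01, -2.00304077e-03],
       [-2.14129626e-03, -3.67173776e-04, -9.99997640e-01]]), 'force': array([ 0.31734004, -1.0872279 , -0.28336536]), 'moment': array([-0.0562363 ,  0.05276097,  0.04199595]), 'opening': 0.997520429825514}
scene [[460.59348432   0.         317.63725649]
 [  0.         460.59348432 236.72899213]
 [  0.           0.           1.        ]] [[ 0.20292942  0.97918259  0.00459347]
 [ 0.60032973 -0.12070579 -0.79059113]
 [-0.77357861  0.1631918  -0.61232717]] [-0.14950757 -0.23719641  1.41367423]
top [[510.27383647   0.         315.04023305]
 [  0.         510.27383647 238.79458812]
 [  0.           0.           1.        ]] [[-0.02446011 -0.99962306 -0.01246764]
 [-0.99335723  0.02570573 -0.11216336]
 [ 0.11244157  0.00964129 -0.99361156]] [0.05702012 0.54393071 1.04167308]
```

View pics/scene0.png

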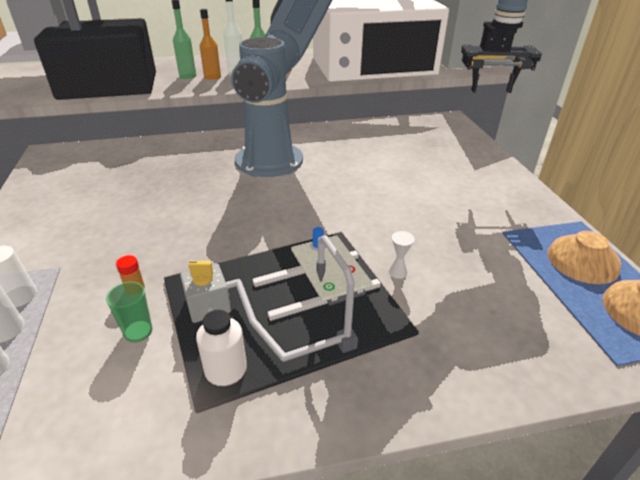

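View pics/top0.png

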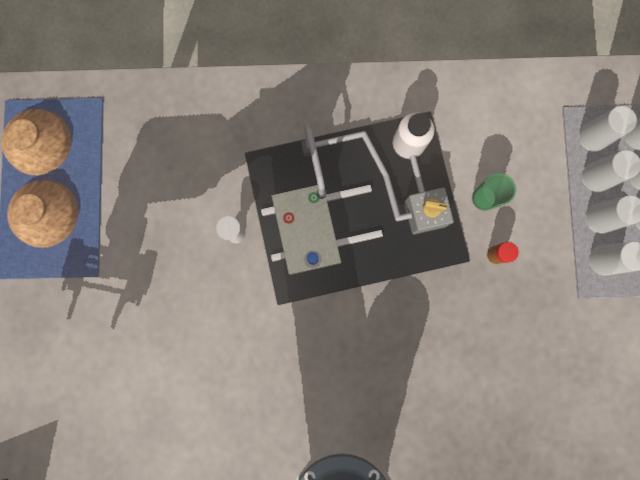

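The scene view shows the station in the middle, with the jigger at about (401,255), the shaker at (129,270) and the tumbler at (131,310). In the top view the plate corners are near (247,154), (431,112), (468,261) and (278,303). The blue post is at (313,258), the red mark at (289,217), the green mark at (313,197) and the screw at (434,208). Next I'll zoom in.

```bash
python3 - <<'E'
import cv2
t=cv2.imread("pics/top0.png");s=cv2.imread("pics/scene0.png")
cv2.imwrite("pics/topz.png",cv2.resize(t[100:310,220:480],None,fx=3,fy=2.8,interpolation=cv2.INTER_CUBIC))
cv2.imwrite("pics/scenez.png",cv2.resize(s[220:410,155:420],None,fx=3,fy=3,interpolation=cv2.INTER_CUBIC))
E
```

```text
(no output)
```

View pics/topz.png

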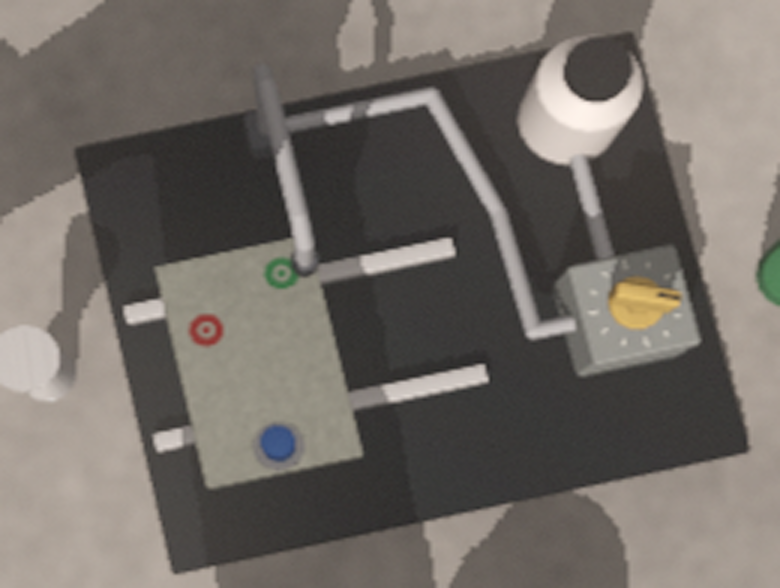

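View pics/scenez.png

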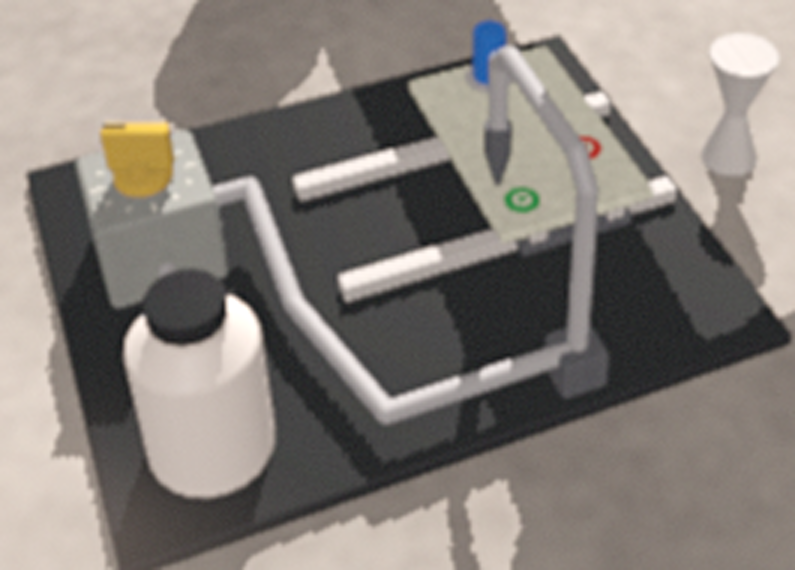

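The zoom gives me corner, tip and mark pixels, so I'll fit the station pose from those. The black-line end of the screw points to about station -y.

```bash
cat > h.py <<'E'
import numpy as np,cv2,json
from scipy.optimize import least_squares
from rig import read_state,capture,bot
def proj(c,X):
    p=cv2.projectPoints(np.atleast_2d(np.array(X,float)),cv2.Rodrigues(c["R"])[0],c["t"],c["camera_matrix"],None)[0]
    return p.reshape(-1,2)
def S2W(p,X):
    X=np.atleast_2d(np.array(X,float)); a=p[2];R=np.array([[np.cos(a),-np.sin(a),0],[np.sin(a),np.cos(a),0],[0,0,1]])
    return X@R.T+[p[0],p[1],0]
def atz(c,uv,z):
    d=c["R"].T@np.linalg.inv(c["camera_matrix"])@[uv[0],uv[1],1]; o=-c["R"].T@c["t"]
    return o+d*(z-o[2])/d[2]
E
cat > fit.py <<'E'
from h import *
T=capture("top");S=capture("scene")
zt=lambda u,v:((u+.5)/3-.5+220,(v+.5)/2.8-.5+100)
zs=lambda u,v:((u+.5)/3-.5+155,(v+.5)/3-.5+220)
C=[[.19,.21,.012],[.19,-.21,.012],[-.15,-.21,.012],[-.15,.21,.012]]
ot=np.array([zt(77,150),zt(632,33),zt(748,450),zt(175,572)])
os=np.array([zs(790,338),zs(120,567),zs(28,175),zs(558,38),zs(497,183)])
mt=np.array([zt(206,330),zt(281,272)]);ms=np.array([zs(522,199)])
def res(p):
    r=[proj(T,S2W(p,C))-ot, proj(S,S2W(p,C+[[.045,.07,.066]]))-os]
    P=np.array([-.065+p[3],.07+p[4],.05])
    r+=[proj(T,S2W(p,[P+[.095,.03,0],P+[.125,-.03,0]]))-mt, proj(S,S2W(p,[P+[.125,-.03,0]]))-ms]
    return np.vstack(r).ravel()
f=least_squares(res,[.55,0,.2,0,0],loss="soft_l1");p=f.x
print(p,np.degrees(p[2]));print(res(p).reshape(-1,2).round(1).tolist())
np.save("p.npy",p)
W=lambda X:S2W(p,X)[0].round(4)
print("post",W([-.065+p[3],.07+p[4],.074]),"postred",W([-.05,.04,.074]),"postgreen",W([-.08,.1,.074]),"screw",W([-.03,-.14,.11]))
a=atz(T,zt(672,296),.124);sc=S2W(p,[-.03,-.14,.124])[0];print("line end dir rel station",np.degrees(np.arctan2(*(a-sc)[1::-1]))-np.degrees(p[2]),np.linalg.norm(a-sc))
print("post by top img",atz(T,zt(278,441),.095))
E
python3 fit.py
```

```text
[ 0.59785234 -0.05002009  0.19757269 -0.00941711  0.04605232] 11.320081317376498
[[-1.0, -1.6], [0.9, -1.5], [1.7, 0.3], [-0.6, 0.7], [1.3, -1.7], [-0.4, 1.2], [-1.1, -2.2], [0.8, -2.3], [-0.0, -0.3], [0.1, -0.2], [0.1, 0.3], [0.2, -0.0]]
post [0.5021 0.0492 0.074 ] postred [ 0.541  -0.0206  0.074 ] postgreen [0.4998 0.0323 0.074 ] screw [ 0.5959 -0.1932  0.11  ]
line end dir rel station -113.30658860805079 0.014055226747261793
post by top img [0.50168741 0.04890967 0.095     ]
```

```bash
cat > ov.py <<'E'
from h import *
import sys
p=np.load("p.npy");tag=sys.argv[1]
C=[[.19,.21,.012],[.19,-.21,.012],[-.15,-.21,.012],[-.15,.21,.012]]
def pl(img,c,X,k,f,o,closed=True):
    q=(proj(c,S2W(p,X))-o+.5)*f-.5
    cv2.polylines(img,[np.round(q*8).astype(int)],closed,k,1,cv2.LINE_AA,3)
outs=[]
for n,(y0,y1,x0,x1) in (("top",(105,310,235,480)),("scene",(220,410,155,420))):
    c=capture(n);f=3
    im=cv2.resize(np.ascontiguousarray(c["pixels"][y0:y1,x0:x1,::-1]),None,fx=f,fy=f,interpolation=cv2.INTER_CUBIC)
    o=np.array([x0,y0])
    pl(im,c,C,(255,0,255),f,o)
    b=np.array([[-.0675,-.1775,.082],[.0075,-.1775,.082],[.0075,-.1025,.082],[-.0675,-.1025,.082]]);pl(im,c,b,(255,255,0),f,o)
    t=np.linspace(0,2*np.pi,24)
    pl(im,c,np.c_[.13+.036*np.cos(t),-.145+.036*np.sin(t),0*t+.012],(0,255,0),f,o)
    pl(im,c,[[.04,.07,.066],[.05,.07,.066]],(0,0,255),f,o);pl(im,c,[[.045,.065,.066],[.045,.075,.066]],(0,0,255),f,o)
    pl(im,c,[[.045,.07,.18],[.165,.07,.18]],(0,255,255),f,o,False)
    cv2.imwrite(f"pics/{tag}_{n}.png",im)
E
python3 ov.py ov1
```

```text
(no output)
```

View pics/ov1_top.png

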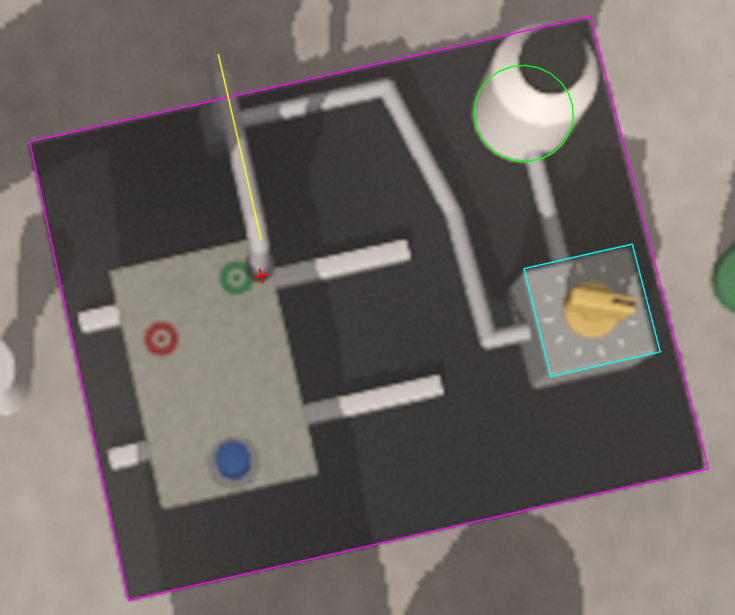

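View pics/ov1_scene.png

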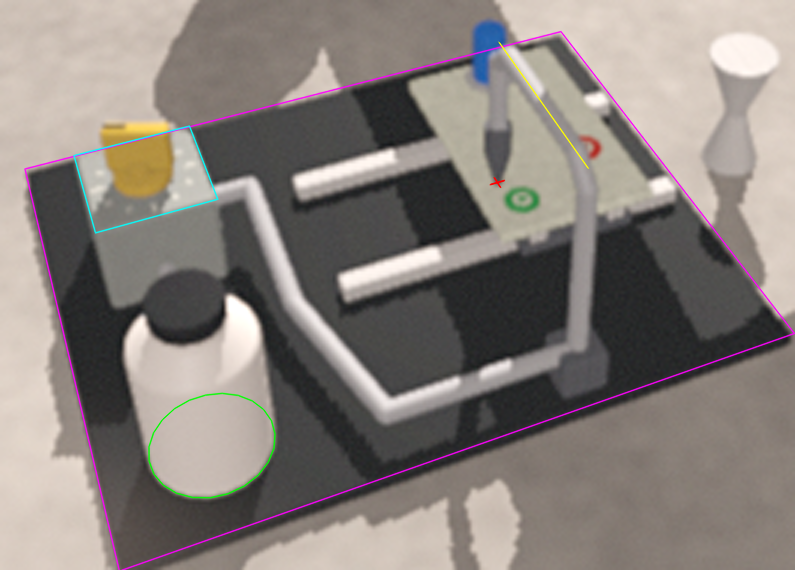

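The overlay matches the plate, block, canister and spout tip to within about 1 px. Next is a zoom on the screw.

```bash
python3 - <<'E'
from h import *
p=np.load("p.npy")
t=cv2.imread("pics/top0.png");s=cv2.imread("pics/scene0.png")
a=cv2.resize(t[185:235,400:460],None,fx=10,fy=10,interpolation=cv2.INTER_CUBIC)
c=capture("top")
for ang in (-90,-100,-110,-120):
    r=np.radians(ang);cc=np.array([-.03,-.14,.124]);u=np.array([np.cos(r),np.sin(r),0])
    q=(proj(c,S2W(p,[cc-.021*u,cc+.021*u]))-[400,185]+.5)*10-.5
    cv2.line(a,*[tuple(map(int,x)) for x in q],(0,0,255) if ang%20 else (255,0,0),1)
cv2.imwrite("pics/knob.png",a)
cv2.imwrite("pics/knobs.png",cv2.resize(s[250:300,175:235],None,fx=10,fy=10,interpolation=cv2.INTER_CUBIC))
E
```

```text
(no output)
```

View pics/knob.png

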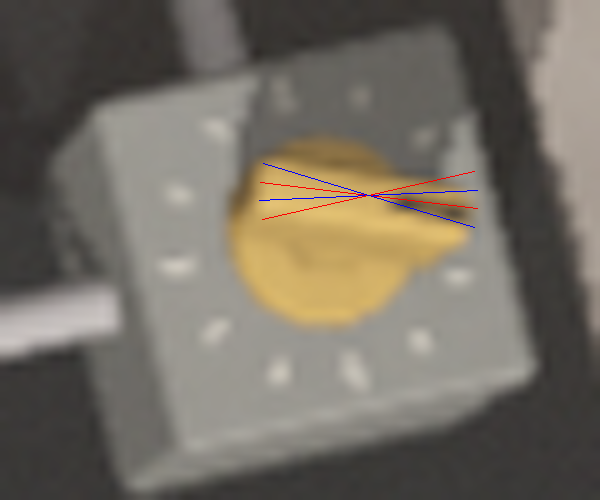

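View pics/knobs.png

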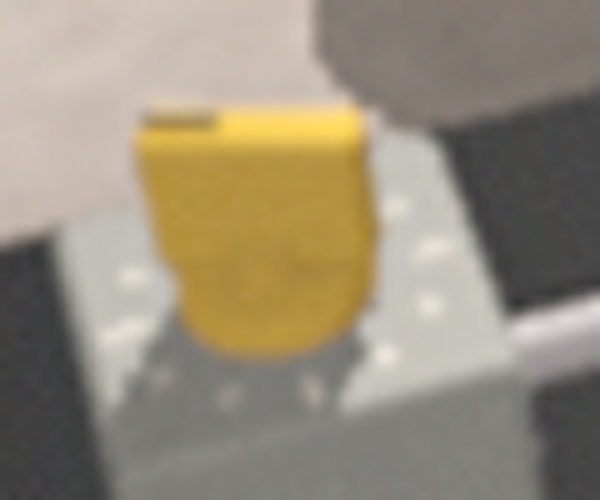

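The bar's marked end points to about -113° in the station frame, so it is about 67° short of seated. Now I'll move above the post.

```bash
cat > d.py <<'E'
# usage: d.py x y z yaw -> remaining shift in tool axes (cm) and turn (rad) from measured pose
from h import *
import sys
s=read_state();a=[float(v) for v in sys.argv[1:5]]
R=s["tcp_rot"];sh=R.T@(np.array(a[:3])-s["position"])*100
y=np.radians(a[3]);G=np.array([[np.cos(y),np.sin(y),0],[np.sin(y),-np.cos(y),0],[0,0,-1]])
w=cv2.Rodrigues(R.T@G)[0].ravel()
print("shift cm",sh.round(2),"turn",w.round(3),"deg",np.degrees(w).round(1),"| t",round(s["time_s"],2),"pos",s["position"].round(4),"yaw",np.degrees(np.arctan2(R[1,0],R[0,0])).round(2),"F",s["force"].round(1),"M",s["moment"].round(2),"op",round(s["opening"],3),"q6",s["joint_positions"][5].round(1))
E
python3 -m crank '[[[-3.3,3.4,0],[0,0,0]],[[-3.3,3.4,0],[0,0,0]],[[-3.3,3.4,0],[0,0,0]],[[-3.3,3.4,0],[0,0,0]],[[-3.3,3.4,0],[0,0,0]],[[-3.3,3.4,0],[0,0,0]],[[-3.3,3.4,0],[0,0,0]],[[-3.3,3.4,0],[0,0,0]],[[-3.3,3.4,0],[0,0,0]],[[-3.3,3.4,0],[0,0,0]],[[-3.3,3.4,0],[0,0,0]],[[-3.3,3.4,0],[0,0,0]]]' -0.3
python3 d.py .5021 .0492 .13 101.3
python3 - <<'E'
from h import *
p=np.load("p.npy");c=capture("top")
J=atz(c,(228,228),.095);print("jigger",J,"station frame",S2W([0,0,-p[2]],J-[p[0],p[1],0]))
E
```

```text
time_s: 1.55
position: [0.4501, 0.1291, 0.2229]
tcp_rot: [[0.226, 0.974, 0.001], [0.974, -0.226, 0.0], [0.0, 0.001, -1.0]]
force: [0.8, 0.4, 0.1]
opening: 0.648
shift cm [-6.61  6.87  9.29] turn [ 0.001 -0.    -0.425] deg [  0.   -0.  -24.4] | t 1.55 pos [0.4501 0.1291 0.2229] yaw 76.93 F [0.8 0.4 0.1] M [ 0.03 -0.01  0.04] op 0.648 q6 -74.6
jigger [0.56396957 0.21487491 0.095     ] station frame [[0.01877258 0.26639255 0.095     ]]
```

```bash
python3 -m crank '[[[-2.2,2.3,1.5],[0,0,0]],[[-2.2,2.3,1.5],[0,0,0]],[[-2.2,2.27,1.5],[0,0,0]],[[0,0,1],[0,0,-0.106]],[[0,0,1],[0,0,-0.106]],[[0,0,1],[0,0,-0.106]],[[0,0,0.5],[0,0,-0.107]],[[0,0,0],[0,0,0]]]'
python3 d.py .5021 .0492 .056 101.3
python3 ov.py ov2
```

```text
time_s: 2.4
position: [0.5007, 0.0513, 0.1419]
tcp_rot: [[-0.196, 0.981, -0.002], [0.981, 0.196, 0.0], [0.001, -0.002, -1.0]]
force: [0.5, -0.9, 0.7]
opening: 0.648
shift cm [-0.24  0.11  8.59] turn [-0.002 -0.001 -0.   ] deg [-0.1 -0.  -0. ] | t 2.4 pos [0.5007 0.0513 0.1419] yaw 101.28 F [ 0.5 -0.9  0.7] M [ 0.01  0.   -0.02] op 0.648 q6 -108.2
```

View pics/ov2_scene.png

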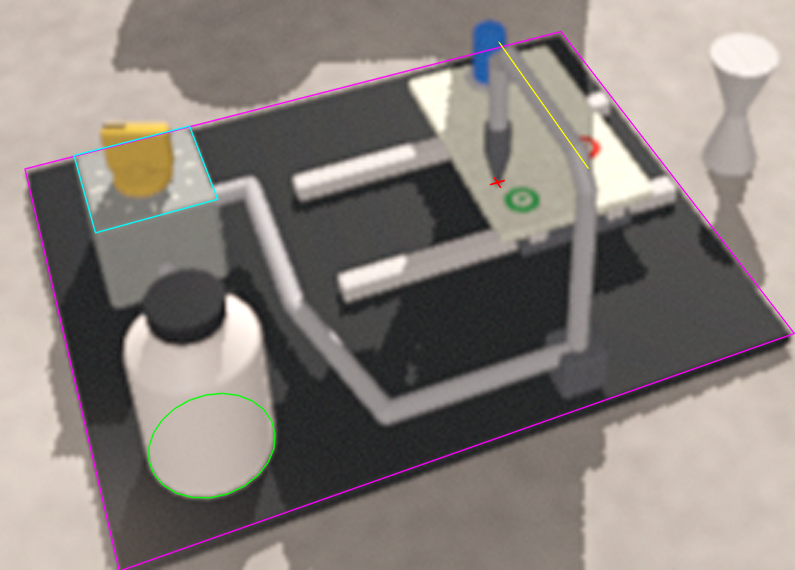

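The arm is now over the post and the overlay still agrees. I'll descend around the post and grip it.

```bash
python3 -m crank '[[[-0.12,0.05,2],[0,0,0]],[[-0.12,0.06,2],[0,0,0]],[[0,0,2],[0,0,0]],[[0,0,1.5],[0,0,0]],[[0,0,0.9],[0,0,0]],[[0,0,0],[0,0,0]]]'
python3 d.py .5021 .0492 .058 101.3
python3 - <<'E'
from h import *
c=capture("top");cv2.imwrite("pics/t3.png",cv2.resize(np.ascontiguousarray(c["pixels"][150:320,240:420,::-1]),None,fx=3,fy=3))
c=capture("scene");cv2.imwrite("pics/s3.png",cv2.resize(np.ascontiguousarray(c["pixels"][130:330,240:440,::-1]),None,fx=3,fy=3))
E
```

```text
time_s: 3.1
position: [0.5023, 0.0491, 0.0579]
tcp_rot: [[-0.195, 0.981, -0.001], [0.981, 0.195, 0.0], [0.0, -0.001, -1.0]]
force: [-0.4, -0.2, -0.2]
opening: 0.649
shift cm [ 0.01 -0.02 -0.01] turn [-0.001 -0.    -0.001] deg [-0.1 -0.  -0. ] | t 3.1 pos [0.5023 0.0491 0.0579] yaw 101.25 F [-0.4 -0.2 -0.2] M [0.05 0.03 0.02] op 0.649 q6 -108.4
```

View pics/s3.png

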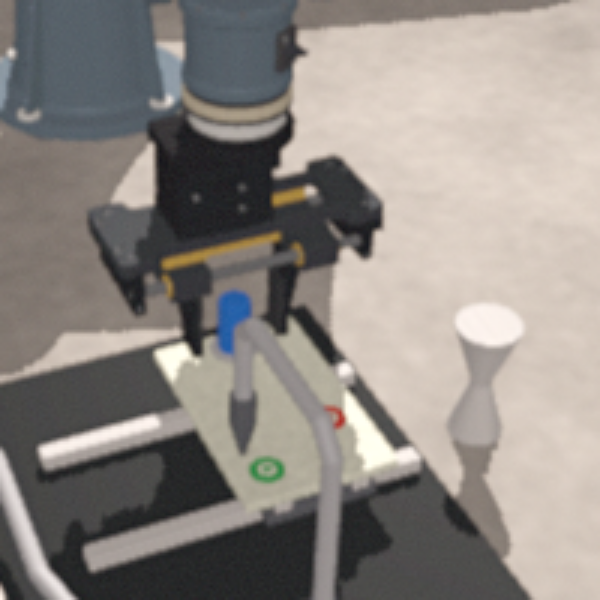

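View pics/t3.png

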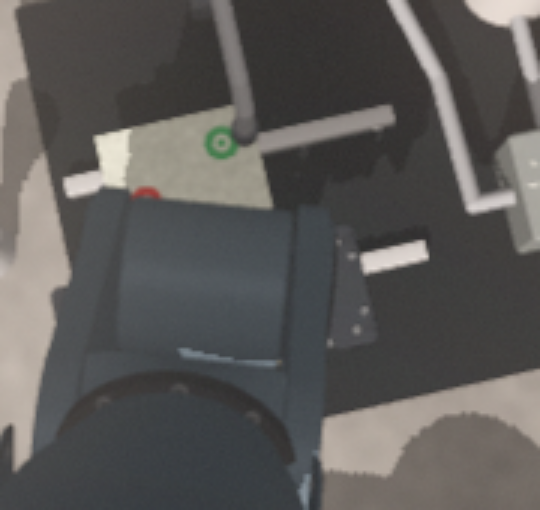

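The scene view shows the fingers straddling the blue post, at (190,340) and (280,320) in the zoom. Closing now.

```bash
python3 -m crank '[[[0,0,0],[0,0,0]],[[0,0,0],[0,0,0]],[[0,0,0],[0,0,0]],[[0,0,0],[0,0,0]],[[0,0,0],[0,0,0]],[[0,0,0],[0,0,0]]]' 1
python3 d.py .541 -.0206 .058 101.3
```

```text
time_s: 3.8
position: [0.5028, 0.0489, 0.0587]
tcp_rot: [[-0.196, 0.981, 0.0], [0.981, 0.196, -0.0], [-0.0, 0.0, -1.0]]
force: [-0.4, 0.2, 1.3]
opening: 0.265
shift cm [-7.56  2.38  0.07] turn [0. 0. 0.] deg [0. 0. 0.] | t 3.8 pos [0.5028 0.0489 0.0587] yaw 101.3 F [-0.4  0.2  1.3] M [-0.01  0.04 -0.01] op 0.265 q6 -108.4
```

```bash
python3 -m crank '[[[-0.4,0.1,0],[0,0,0]],[[-0.8,0.25,0],[0,0,0]],[[-0.9,0.3,0],[0,0,0]],[[-0.9,0.3,0],[0,0,0]],[[-0.9,0.3,0],[0,0,0]],[[-0.9,0.3,0],[0,0,0]],[[-0.9,0.3,0],[0,0,0]],[[-0.9,0.3,0],[0,0,0]],[[-0.7,0.2,0],[0,0,0]],[[-0.3,0.05,0],[0,0,0]],[[0,0,0],[0,0,0]]]'
python3 d.py .541 -.0206 .058 101.3
cat > mk.py <<'E'
from h import *
import sys
p=np.load("p.npy")
for n,(y0,y1,x0,x1) in (("scene",(240,320,280,380)),("top",(170,260,260,360))):
    c=capture(n);cv2.imwrite(f"pics/{sys.argv[1]}_{n}.png",cv2.resize(np.ascontiguousarray(c["pixels"][y0:y1,x0:x1,::-1]),None,fx=6,fy=6,interpolation=cv2.INTER_CUBIC))
    P=c["pixels"].astype(int)[y0:y1,x0:x1];r,g,b=P[...,0],P[...,1],P[...,2]
    for col,m in (("red",(r>g+45)&(r>b+45)),("green",(g>r+35)&(g>b+20))):
        ys,xs=np.nonzero(m)
        if len(xs)<4: print(n,col,"none");continue
        w=np.array([(xs.min()+xs.max())/2+x0,(ys.min()+ys.max())/2+y0]);cen=np.array([xs.mean()+x0,ys.mean()+y0])
        for q in(w,cen):
            X=atz(c,q,.05);st=S2W([0,0,-p[2]],X-[p[0],p[1],0])[0]
            print(n,col,len(xs),q.round(1),"station mm",(st*1000).round(1)[:2])
E
python3 mk.py red1
```

```text
time_s: 4.9
position: [0.5422, -0.0221, 0.0587]
tcp_rot: [[-0.195, 0.981, 0.002], [0.981, 0.195, -0.001], [-0.002, 0.002, -1.0]]
force: [0.5, -1.2, 3.7]
opening: 0.265
shift cm [ 0.17 -0.09  0.07] turn [ 0.002  0.002 -0.001] deg [ 0.1  0.1 -0. ] | t 4.9 pos [ 0.5422 -0.0221  0.0587] yaw 101.26 F [ 0.5 -1.2  3.7] M [-0.15  0.02 -0.06] op 0.265 q6 -115.3
scene red 69 [319.5 286.5] station mm [44.9 68.5]
scene red 69 [319.7 286.5] station mm [45.  68.9]
scene green 62 [296.5 306. ] station mm [76.2  8.3]
scene green 62 [296.6 305.8] station mm [75.7  8.7]
top red none
top green 58 [346. 178.] station mm [75.  10.8]
top green 58 [346.1 178. ] station mm [75.  10.6]
```

View pics/red1_scene.png

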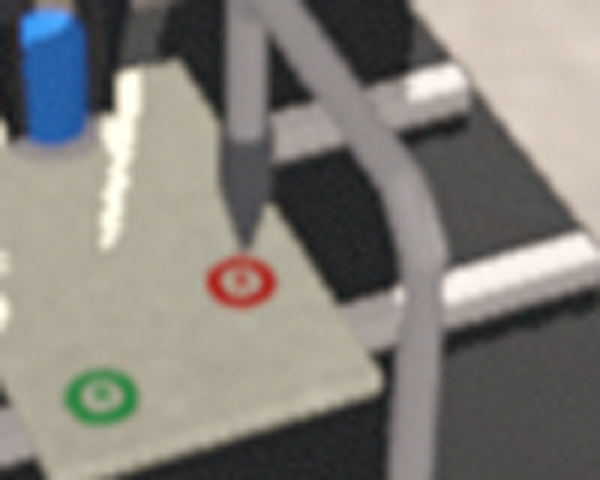

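View pics/red1_top.png

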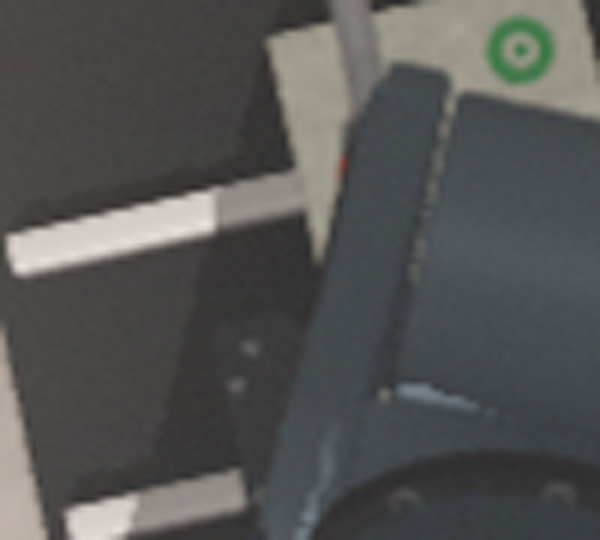

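```bash
python3 - <<'E'
from h import *
p=np.load("p.npy");c=capture("scene")
print("pred mark px under model tip",proj(c,S2W(p,[[.045,.07,.066],[.045,.07,.05],[.040,.07,.05],[.045,.075,.05]])).round(2).tolist())
X=atz(c,(320.6,280.7),.066);print("px under seen tip",proj(c,[X-[0,0,.016]]).round(2))
E
```

```text
pred mark px under model tip [[320.3, 280.35], [320.24, 286.34], [319.23, 284.71], [322.58, 285.65]]
px under seen tip [[320.53 286.69]]
```

The red dot is about 0.8 px (1.6 mm) short in station +y. A small correction, then the pause.

```bash
python3 -m crank '[[[0.08,0,0],[0,0,0]],[[0.07,0,0],[0,0,0]],[[0,0,0],[0,0,0]],[[0,0,0],[0,0,0]]]'
python3 d.py .541 -.0206 .058 101.3
python3 mk.py red2
```

```text
time_s: 5.45
position: [0.5412, -0.0192, 0.0587]
tcp_rot: [[-0.196, 0.981, 0.001], [0.981, 0.196, -0.0], [-0.0, 0.001, -1.0]]
force: [0.8, -0.5, 3.3]
opening: 0.267
shift cm [-0.13 -0.04  0.07] turn [0.001 0.    0.   ] deg [0. 0. 0.] | t 5.45 pos [ 0.5412 -0.0192  0.0587] yaw 101.32 F [ 0.8 -0.5  3.3] M [-0.09 -0.26 -0.04] op 0.267 q6 -115.2
scene red 76 [321. 286.] station mm [44.7 71.8]
scene red 76 [321.1 286. ] station mm [44.8 71.8]
scene green 56 [298. 305.] station mm [74.9 11.8]
scene green 56 [298.  305.1] station mm [75.1 11.8]
top red none
top green 52 [345.  178.5] station mm [74.4 13.1]
top green 52 [345.  178.5] station mm [74.4 13. ]
```

View pics/red2_scene.png

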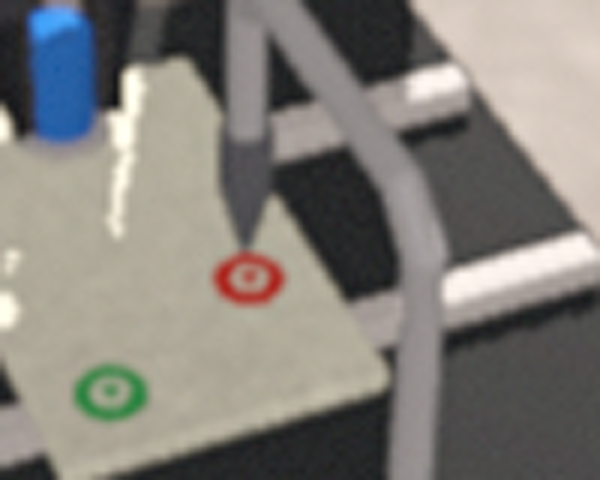

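```bash
python3 -m crank '[[[-0.05,0,0],[0,0,0]],[[-0.05,0.02,0],[0,0,0]],[[0,0,0],[0,0,0]],[[0,0,0],[0,0,0]],[[0,0,0],[0,0,0]]]'
python3 d.py .541 -.0206 .058 101.3
python3 mk.py red3
```

```text
time_s: 6.05
position: [0.5409, -0.0199, 0.0587]
tcp_rot: [[-0.196, 0.981, -0.001], [0.981, 0.196, 0.001], [0.001, -0.001, -1.0]]
force: [2.1, 1.5, 5.3]
opening: 0.267
shift cm [-0.08 -0.    0.07] turn [-0.001 -0.001 -0.   ] deg [-0. -0. -0.] | t 6.05 pos [ 0.5409 -0.0199  0.0587] yaw 101.29 F [2.1 1.5 5.3] M [ 0.18 -0.13 -0.02] op 0.267 q6 -115.3
scene red 72 [320.5 286. ] station mm [44.3 70.9]
scene red 72 [320.7 286.1] station mm [44.6 71.1]
scene green 59 [297.5 305. ] station mm [74.5 11. ]
scene green 59 [297.6 304.9] station mm [74.5 11.2]
top red none
top green 56 [345.5 178.5] station mm [74.2 12.1]
top green 56 [345.3 178.7] station mm [73.9 12.5]
```

View pics/red3_scene.png

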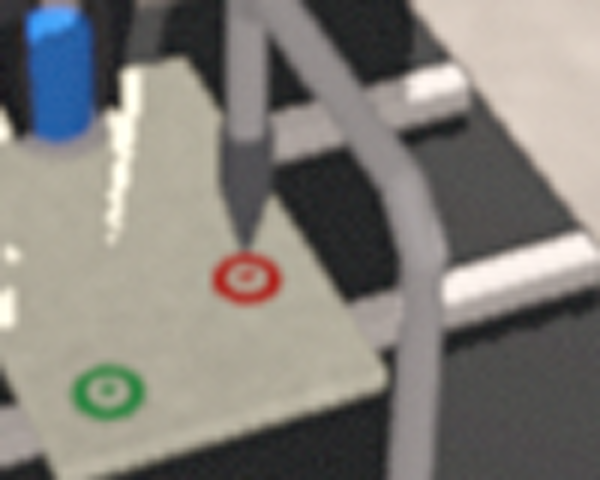

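```bash
python3 -m crank '[[[-0.04,0.03,0],[0,0,0]],[[-0.04,0.03,0],[0,0,0]],[[0,0,0],[0,0,0]],[[0,0,0],[0,0,0]],[[0,0,0],[0,0,0]]]'
python3 d.py .541 -.0206 .058 101.3
python3 mk.py red4
```

```text
time_s: 6.65
position: [0.541, -0.0204, 0.0587]
tcp_rot: [[-0.196, 0.981, -0.002], [0.981, 0.196, 0.001], [0.001, -0.002, -1.0]]
force: [-0.0, 0.9, 5.8]
opening: 0.273
shift cm [-0.02 -0.    0.07] turn [-0.002 -0.001 -0.   ] deg [-0.1 -0.1 -0. ] | t 6.65 pos [ 0.541  -0.0204  0.0587] yaw 101.3 F [-0.   0.9  5.8] M [0.13 0.03 0.01] op 0.273 q6 -115.3
scene red 69 [320.5 286. ] station mm [44.3 70.9]
scene red 69 [320.6 286.2] station mm [45.  70.8]
scene green 58 [297.5 305. ] station mm [74.5 11. ]
scene green 58 [297.4 305.2] station mm [74.9 10.6]
top red none
top green 59 [345.5 178.5] station mm [74.2 12.1]
top green 59 [345.5 178.6] station mm [74. 12.]
```

View pics/red4_scene.png

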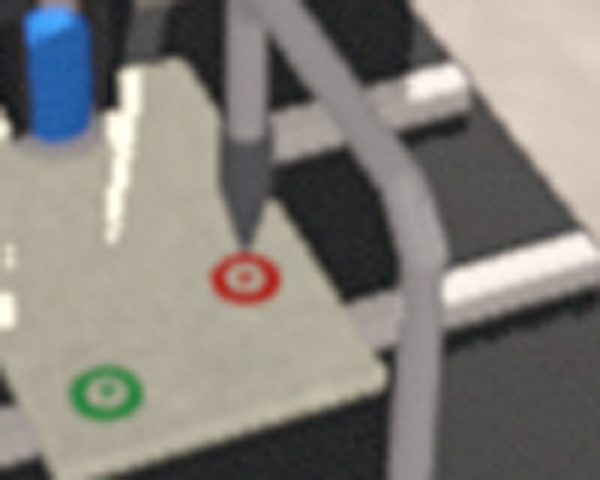

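The red dot at (246,278) in the zoom is directly below the tip at (246,248), within about 1 mm. I'll pause 1.2 s, then go to green, which is a shift of tool x +6 cm and tool y -3 cm.

```bash
python3 -m crank '[[[0,0,0],[0,0,0]],[[0,0,0],[0,0,0]],[[0,0,0],[0,0,0]],[[0,0,0],[0,0,0]],[[0,0,0],[0,0,0]],[[0,0,0],[0,0,0]],[[0,0,0],[0,0,0]],[[0,0,0],[0,0,0]],[[0,0,0],[0,0,0]],[[0,0,0],[0,0,0]],[[0,0,0],[0,0,0]],[[0,0,0],[0,0,0]]]'
python3 mk.py red5
python3 -m crank '[[[0.3,-0.15,0],[0,0,0]],[[0.7,-0.35,0],[0,0,0]],[[0.9,-0.45,0],[0,0,0]],[[0.9,-0.45,0],[0,0,0]],[[0.9,-0.45,0],[0,0,0]],[[0.9,-0.45,0],[0,0,0]],[[0.7,-0.35,0],[0,0,0]],[[0.5,-0.25,0],[0,0,0]],[[0.2,-0.1,0],[0,0,0]],[[0,0,0],[0,0,0]],[[0,0,0],[0,0,0]],[[0,0,0],[0,0,0]]]'
python3 d.py .4998 .0323 .058 101.3
python3 mk.py gr1
```

```text
time_s: 7.95
position: [0.541, -0.0204, 0.0587]
tcp_rot: [[-0.196, 0.981, -0.002], [0.981, 0.196, 0.001], [0.001, -0.002, -1.0]]
force: [0.1, 1.9, 5.9]
opening: 0.267
scene red 68 [320.5 286. ] station mm [44.3 70.9]
scene red 68 [320.6 286.2] station mm [44.9 70.9]
scene green 60 [297.5 305. ] station mm [74.5 11. ]
scene green 60 [297.4 305.2] station mm [75.1 10.6]
top red none
top green 59 [345.5 178.5] station mm [74.2 12.1]
top green 59 [345.5 178.6] station mm [74. 12.]
time_s: 9.25
position: [0.4994, 0.0333, 0.0586]
tcp_rot: [[-0.196, 0.981, -0.002], [0.981, 0.196, 0.001], [0.001, -0.002, -1.0]]
force: [-0.1, 0.9, 5.8]
opening: 0.266
shift cm [-0.1   0.02  0.06] turn [-0.002 -0.001  0.   ] deg [-0.1 -0.1  0. ] | t 9.25 pos [0.4994 0.0333 0.0586] yaw 101.31 F [-0.1  0.9  5.8] M [ 0.22 -0.11  0.01] op 0.266 q6 -110.4
scene red 25 [340. 269.] station mm [ 13.9 127.4]
scene red 25 [339.3 269.5] station mm [ 14.8 125.3]
scene green 51 [321. 286.] station mm [44.7 71.8]
scene green 51 [320.7 286.1] station mm [44.7 71.1]
top red 7 [297.5 215. ] station mm [ 21.1 126.7]
top red 7 [297.1 214.9] station mm [ 21.6 127.3]
top green 38 [320.5 200. ] station mm [41.3 73.1]
top green 38 [320.4 200.5] station mm [40.4 73.5]
```

View pics/gr1_scene.png

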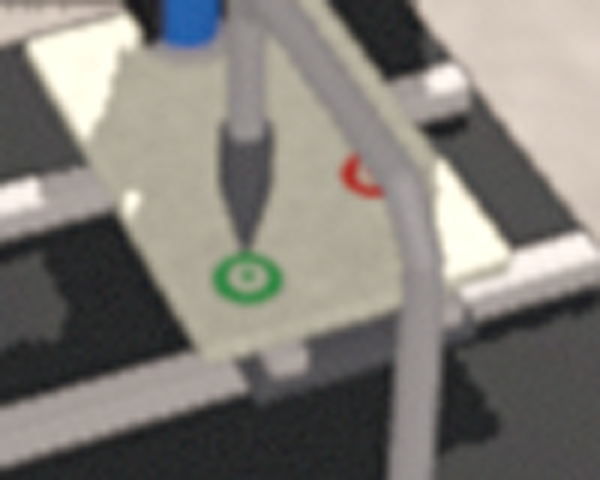

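The green dot is at (248,277) in the zoom, under the tip at (246,248). That needs a sub-mm trim, then the pause.

```bash
python3 -m crank '[[[-0.04,0.02,0],[0,0,0]],[[-0.04,0.02,0],[0,0,0]],[[0,0,0],[0,0,0]],[[0,0,0],[0,0,0]],[[0,0,0],[0,0,0]],[[0,0,0],[0,0,0]],[[0,0,0],[0,0,0]],[[0,0,0],[0,0,0]],[[0,0,0],[0,0,0]],[[0,0,0],[0,0,0]],[[0,0,0],[0,0,0]],[[0,0,0],[0,0,0]]]'
python3 d.py .4998 .0323 .058 101.3
python3 mk.py gr2
python3 -m crank '[[[0,0,0],[0,0,0]],[[0,0,0],[0,0,0]],[[0,0,0],[0,0,0]],[[0,0,0],[0,0,0]],[[0,0,0],[0,0,0]],[[0,0,0],[0,0,0]]]' -0.3
python3 d.py .4998 .0323 .058 101.3
python3 mk.py gr3
```

```text
time_s: 10.55
position: [0.4995, 0.0325, 0.0586]
tcp_rot: [[-0.196, 0.981, -0.003], [0.981, 0.196, 0.001], [0.002, -0.003, -1.0]]
force: [-0.7, 0.7, 7.5]
opening: 0.267
shift cm [-0.03  0.03  0.06] turn [-0.003 -0.002  0.   ] deg [-0.1 -0.1  0. ] | t 10.55 pos [0.4995 0.0325 0.0586] yaw 101.31 F [-0.7  0.7  7.5] M [ 0.13 -0.03 -0.03] op 0.267 q6 -110.5
scene red 30 [339.5 269. ] station mm [ 13.5 126.4]
scene red 30 [339.1 269.6] station mm [ 15.  124.9]
scene green 51 [320.5 286. ] station mm [44.3 70.9]
scene green 51 [320.5 286. ] station mm [44.4 70.8]
top red 7 [297.5 214.5] station mm [ 22.1 126.4]
top red 7 [297.3 214.6] station mm [ 22.1 126.9]
top green 35 [321. 200.] station mm [41.1 72.1]
top green 35 [320.5 200.5] station mm [40.3 73.4]
time_s: 11.25
position: [0.5011, 0.0313, 0.0584]
tcp_rot: [[-0.196, 0.981, -0.001], [0.981, 0.196, 0.0], [0.0, -0.001, -1.0]]
force: [-0.1, 1.1, 0.9]
opening: 0.635
shift cm [ 0.12 -0.11  0.04] turn [-0.001 -0.    -0.   ] deg [-0. -0. -0.] | t 11.25 pos [0.5011 0.0313 0.0584] yaw 101.29 F [-0.1  1.1  0.9] M [0.02 0.05 0.02] op 0.635 q6 -110.5
scene red 29 [339.5 269. ] station mm [ 13.5 126.4]
scene red 29 [339.  269.7] station mm [ 15.  124.7]
scene green 54 [320.5 286. ] station mm [44.3 70.9]
scene green 54 [320.5 286.1] station mm [44.6 70.8]
top red none
top green 36 [321. 200.] station mm [41.1 72.1]
top green 36 [320.6 200.4] station mm [40.4 73.2]
```

View pics/gr3_scene.png

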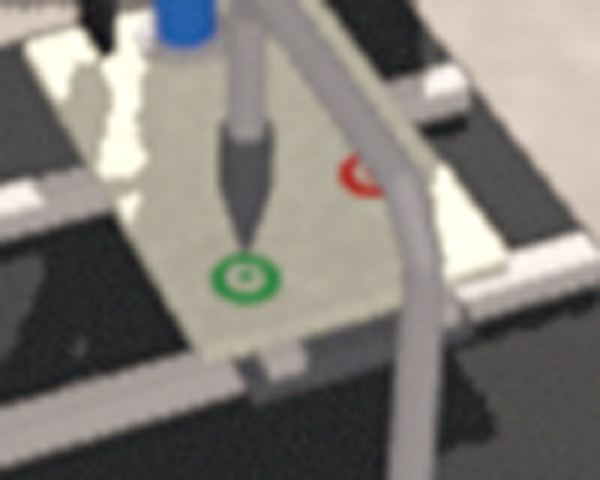

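The green mark held after release, with the dot at (246,277) directly under the tip. I'll rise and go over the screw.

```bash
python3 -m crank '[[[0,0,-1.5],[0,0,0]],[[0,0,-4],[0,0,0]],[[0,0,-4],[0,0,0]],[[0,0,-4],[0,0,0]],[[0,0,-1],[0,0,0]],[[-3.98,0.82,0],[0,0,0]],[[-3.98,0.82,0],[0,0,0]],[[-3.98,0.82,0],[0,0,0]],[[-3.98,0.82,0],[0,0,0]],[[-3.98,0.82,0],[0,0,0]],[[-3.98,0.82,0],[0,0,0]],[[0,0,0],[0,0,0.14]]]'
python3 -m crank '[[[0,0,0],[0,0,0.14]],[[0,0,0],[0,0,0.14]],[[0,0,0],[0,0,0.14]],[[0,0,0],[0,0,0.14]],[[0,0,0],[0,0,0.14]],[[0,0,0],[0,0,0.14]],[[0,0,0],[0,0,0.14]],[[0,0,0],[0,0,0.14]],[[0,0,0],[0,0,0.14]],[[0,0,0],[0,0,0.14]],[[0,0,0],[0,0,0.14]],[[0,0,0],[0,0,0.14]]]'
python3 d.py .5959 -.1932 .135 -11.7
```

```text
time_s: 12.55
position: [0.5983, -0.199, 0.2025]
tcp_rot: [[-0.05, 0.999, 0.002], [0.999, 0.05, -0.003], [-0.003, 0.002, -1.0]]
force: [-0.0, 0.5, -0.7]
opening: 0.65
time_s: 13.75
position: [0.5957, -0.193, 0.2023]
tcp_rot: [[0.998, -0.058, -0.002], [-0.058, -0.998, 0.001], [-0.002, -0.001, -1.0]]
force: [0.1, 0.4, -0.1]
opening: 0.648
shift cm [0.04 0.03 6.73] turn [-0.001  0.002  0.146] deg [-0.   0.1  8.4] | t 13.75 pos [ 0.5957 -0.193   0.2023] yaw -3.32 F [ 0.1  0.4 -0.1] M [-0.11  0.06 -0.03] op 0.648 q6 -24.8
```

```bash
python3 -m crank '[[[0,0,2],[0,0,0.14]],[[0,0,2],[0,0,0.006]],[[0,0,1.7],[0,0,0]],[[0.04,0.03,1],[0,0,0]],[[0,0,0],[0,0,0]]]'
python3 d.py .5959 -.1932 .096 -11.7
python3 - <<'E'
from h import *
c=capture("scene");cv2.imwrite("pics/k1.png",cv2.resize(np.ascontiguousarray(c["pixels"][190:320,130:290,::-1]),None,fx=5,fy=4.6,interpolation=cv2.INTER_CUBIC))
c=capture("top");cv2.imwrite("pics/k1t.png",cv2.resize(np.ascontiguousarray(c["pixels"][150:290,370:530,::-1]),None,fx=4,fy=4,interpolation=cv2.INTER_CUBIC))
E
```

```text
time_s: 14.25
position: [0.5953, -0.193, 0.1342]
tcp_rot: [[0.98, -0.197, -0.004], [-0.197, -0.98, 0.002], [-0.005, -0.001, -1.0]]
force: [0.3, 0.2, -0.4]
opening: 0.644
shift cm [0.08 0.01 3.82] turn [-0.001  0.005  0.006] deg [-0.1  0.3  0.3] | t 14.25 pos [ 0.5953 -0.193   0.1342] yaw -11.35 F [ 0.3  0.2 -0.4] M [-0.08  0.05  0.01] op 0.644 q6 -16.8
```

View pics/k1.png

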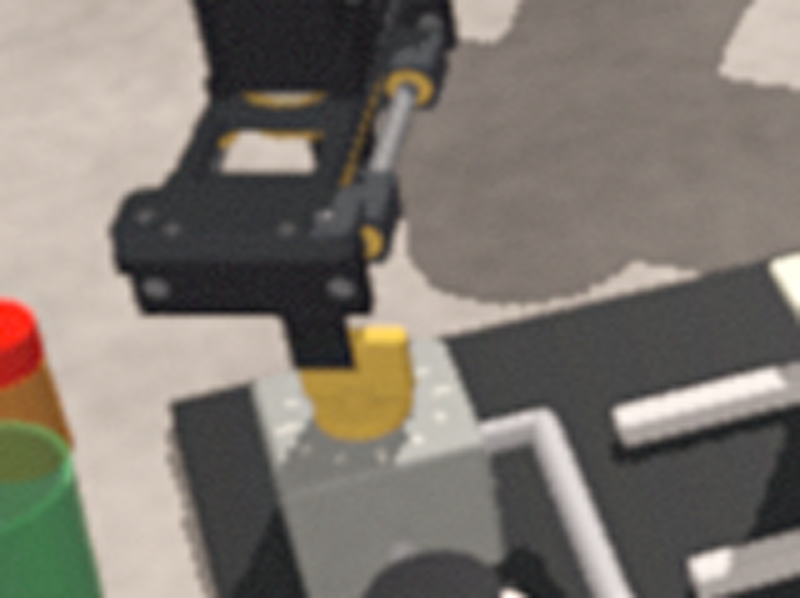

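View pics/k1t.png

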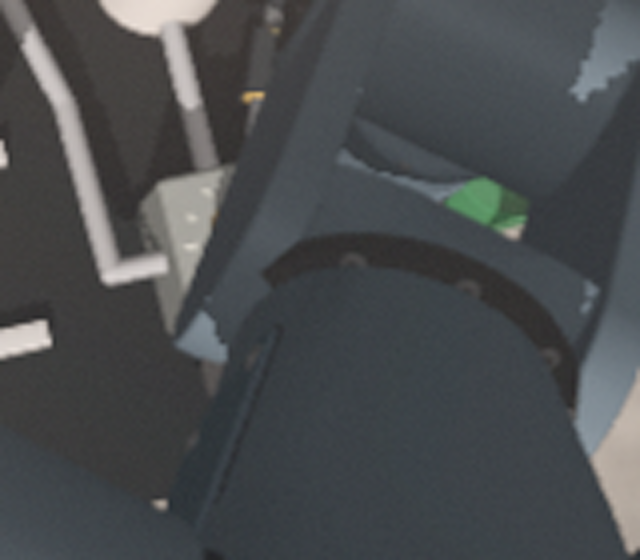

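```bash
python3 - <<'E'
from h import *
c=capture("scene");s=read_state();R=s["tcp_rot"];P=s["position"]
X=[P,P+R@[.028,0,0],P+R@[.043,0,0],P+R@[.028,.0095,0],P+R@[.028,-.0095,0],[.5959,-.1932,.124]]
print(((proj(c,X)-[130,190])*[5,4.6]).round(0).tolist())
E
```

```text
[[339.0, 307.0], [323.0, 354.0], [314.0, 380.0], [296.0, 354.0], [350.0, 354.0], [346.0, 330.0]]
```

The projected finger and bar positions match the picture to about 1 px. Descending and closing.

```bash
python3 -m crank '[[[0.04,-0.05,1],[0,0,0.003]],[[0.03,-0.05,1],[0,0,0.003]],[[0,0,1],[0,0,0]],[[0,0,0.7],[0,0,0]],[[0,0,0],[0,0,0]],[[0,0,0],[0,0,0]]]'
python3 d.py .5959 -.1932 .096 -11.7
python3 -m crank '[[[0,0,0],[0,0,0]],[[0,0,0],[0,0,0]],[[0,0,0],[0,0,0]],[[0,0,0],[0,0,0]],[[0,0,0],[0,0,0]],[[0,0,0],[0,0,0]],[[0,0,0],[0,0,0]],[[0,0,0],[0,0,0]]]' 1
python3 d.py .5959 -.1932 .096 -11.7
```

```text
time_s: 15.0
position: [0.5975, -0.1927, 0.0992]
tcp_rot: [[0.979, -0.203, -0.001], [-0.203, -0.979, 0.0], [-0.001, -0.0, -1.0]]
force: [-0.2, -0.8, 0.2]
opening: 0.648
shift cm [-0.15  0.08  0.32] turn [-0.     0.001  0.   ] deg [-0.  0.  0.] | t 15.0 pos [ 0.5975 -0.1927  0.0992] yaw -11.69 F [-0.2 -0.8  0.2] M [-0.08  0.04 -0.04] op 0.648 q6 -16.4
time_s: 15.8
position: [0.5976, -0.1929, 0.1002]
tcp_rot: [[0.979, -0.203, 0.0], [-0.203, -0.979, -0.0], [0.0, 0.0, -1.0]]
force: [-1.9, 0.2, 4.9]
opening: 0.14
shift cm [-0.16  0.07  0.42] turn [ 0. -0.  0.] deg [ 0. -0.  0.] | t 15.8 pos [ 0.5976 -0.1929  0.1002] yaw -11.69 F [-1.9  0.2  4.9] M [-0.03  0.31 -0.  ] op 0.14 q6 -16.4
```

The bar is gripped, with a 12.2 mm opening and low side force. Turning clockwise in stages.

```bash
python3 -m crank '[[[0,0,0],[0,0,0.05]],[[0,0,0],[0,0,0.1]],[[0,0,0],[0,0,0.1]],[[0,0,0],[0,0,0.1]],[[0,0,0],[0,0,0.1]],[[0,0,0],[0,0,0.05]],[[0,0,0],[0,0,0]],[[0,0,0],[0,0,0]]]'
python3 d.py .5959 -.1932 .096 -78.7
python3 -m crank '[[[0,0,0],[0,0,0.1]],[[0,0,0],[0,0,0.1]],[[0,0,0],[0,0,0.1]],[[0,0,0],[0,0,0.1]],[[0,0,0],[0,0,0.05]],[[0,0,0],[0,0,0]],[[0,0,0],[0,0,0]]]'
python3 d.py .5959 -.1932 .096 -78.7
```

```text
time_s: 16.6
position: [0.5979, -0.193, 0.1002]
tcp_rot: [[0.763, -0.646, 0.001], [-0.646, -0.763, -0.001], [0.001, -0.0, -1.0]]
force: [-2.6, 0.4, 5.6]
opening: 0.135
shift cm [-0.14  0.14  0.42] turn [-0.    -0.001  0.671] deg [-0.  -0.  38.4] | t 16.6 pos [ 0.5979 -0.193   0.1002] yaw -40.27 F [-2.6  0.4  5.6] M [-0.1   0.37 -0.05] op 0.135 q6 12.2
time_s: 17.3
position: [0.598, -0.1932, 0.1002]
tcp_rot: [[0.406, -0.914, 0.001], [-0.914, -0.406, -0.001], [0.001, -0.001, -1.0]]
force: [-0.3, 0.2, 4.4]
opening: 0.134
shift cm [-0.08  0.19  0.42] turn [-0.001 -0.001  0.221] deg [-0.  -0.1 12.7] | t 17.3 pos [ 0.598  -0.1932  0.1002] yaw -66.05 F [-0.3  0.2  4.4] M [-0.18  0.36 -0.06] op 0.134 q6 38.0
```

The yaw moment of about -0.05 N·m is the screw friction, so it is turning with the tool. I'll approach the stop in small steps.

```bash
python3 -m crank '[[[0,0,0],[0,0,0.06]],[[0,0,0],[0,0,0.06]],[[0,0,0],[0,0,0.04]],[[0,0,0],[0,0,0]],[[0,0,0],[0,0,0]]]'
python3 d.py .598 -.193 .1 -78.7
python3 -m crank '[[[0,0,0],[0,0,0.03]],[[0,0,0],[0,0,0]],[[0,0,0],[0,0,0]]]'
python3 d.py .598 -.193 .1 -78.7
python3 -m crank '[[[0,0,0],[0,0,0.03]],[[0,0,0],[0,0,0]],[[0,0,0],[0,0,0]]]'
python3 d.py .598 -.193 .1 -78.7
```

```text
time_s: 17.8
position: [0.598, -0.1933, 0.1002]
tcp_rot: [[0.255, -0.967, 0.001], [-0.967, -0.255, -0.001], [0.001, -0.001, -1.0]]
force: [-1.3, -0.4, 5.1]
opening: 0.132
shift cm [-0.03 -0.01  0.02] turn [-0.001 -0.001  0.061] deg [-0.  -0.1  3.5] | t 17.8 pos [ 0.598  -0.1933  0.1002] yaw -75.22 F [-1.3 -0.4  5.1] M [-0.15  0.36 -0.09] op 0.132 q6 47.2
time_s: 18.1
position: [0.598, -0.1933, 0.1002]
tcp_rot: [[0.226, -0.974, 0.001], [-0.974, -0.226, -0.001], [0.001, -0.001, -1.0]]
force: [-1.1, -0.1, 5.9]
opening: 0.134
shift cm [-0.03 -0.01  0.02] turn [-0.001 -0.001  0.031] deg [-0.  -0.1  1.8] | t 18.1 pos [ 0.598  -0.1933  0.1002] yaw -76.94 F [-1.1 -0.1  5.9] M [-0.21  0.37 -0.08] op 0.134 q6 48.9
time_s: 18.4
position: [0.598, -0.1933, 0.1002]
tcp_rot: [[0.197, -0.98, 0.001], [-0.98, -0.197, -0.001], [0.001, -0.001, -1.0]]
force: [-1.2, -0.5, 4.9]
opening: 0.136
shift cm [-0.03 -0.    0.02] turn [-0.001 -0.001  0.001] deg [-0.  -0.1  0. ] | t 18.4 pos [ 0.598  -0.1933  0.1002] yaw -78.65 F [-1.2 -0.5  4.9] M [-0.15  0.35 -0.07] op 0.136 q6 50.6
```

```bash
python3 -m crank '[[[0,0,0],[0,0,0.03]],[[0,0,0],[0,0,0]],[[0,0,0],[0,0,0]]]'
python3 d.py .598 -.193 .1 -78.7
python3 -m crank '[[[0,0,0],[0,0,0.03]],[[0,0,0],[0,0,0]],[[0,0,0],[0,0,0]]]'
python3 d.py .598 -.193 .1 -78.7
```

```text
time_s: 18.7
position: [0.598, -0.1933, 0.1002]
tcp_rot: [[0.17, -0.985, 0.001], [-0.985, -0.17, -0.002], [0.002, -0.0, -1.0]]
force: [-0.8, 0.1, 5.6]
opening: 0.137
shift cm [-0.03 -0.01  0.02] turn [-0.    -0.002 -0.026] deg [-0.  -0.1 -1.5] | t 18.7 pos [ 0.598  -0.1933  0.1002] yaw -80.21 F [-0.8  0.1  5.6] M [-0.1   0.37  0.6 ] op 0.137 q6 52.2
time_s: 19.0
position: [0.598, -0.1933, 0.1002]
tcp_rot: [[0.142, -0.99, 0.001], [-0.99, -0.142, -0.002], [0.002, -0.0, -1.0]]
force: [-0.8, 0.2, 6.3]
opening: 0.138
shift cm [-0.03 -0.01  0.02] turn [-0.    -0.002 -0.055] deg [-0.  -0.1 -3.2] | t 19.0 pos [ 0.598  -0.1933  0.1002] yaw -81.86 F [-0.8  0.2  6.3] M [-0.16  0.36  0.79] op 0.138 q6 53.9
```

The moment jumped from -0.07 to +0.6 and then +0.79 N·m just past yaw -78.7°, which is the expected seated direction. It is on the stop. Now backing off, with the first steps small to find where it unloads.

```bash
python3 -m crank '[[[0,0,0],[0,0,-0.03]],[[0,0,0],[0,0,0]],[[0,0,0],[0,0,0]]]' | grep -v rot
python3 d.py .598 -.193 .1 -78.7
python3 -m crank '[[[0,0,0],[0,0,-0.015]],[[0,0,0],[0,0,0]],[[0,0,0],[0,0,0]]]'| grep -v rot
python3 d.py .598 -.193 .1 -78.7
python3 -m crank '[[[0,0,0],[0,0,-0.015]],[[0,0,0],[0,0,0]],[[0,0,0],[0,0,0]]]'| grep -v rot
python3 d.py .598 -.193 .1 -78.7
```

```text
time_s: 19.3
position: [0.598, -0.1933, 0.1002]
force: [-0.4, 0.0, 4.9]
opening: 0.135
shift cm [-0.03 -0.01  0.02] turn [-0.    -0.002 -0.027] deg [-0.  -0.1 -1.5] | t 19.3 pos [ 0.598  -0.1933  0.1002] yaw -80.22 F [-0.4  0.   4.9] M [-0.11  0.39  0.47] op 0.135 q6 52.2
time_s: 19.6
position: [0.598, -0.1933, 0.1002]
force: [-1.2, -0.2, 5.4]
opening: 0.135
shift cm [-0.03 -0.01  0.02] turn [-0.001 -0.002 -0.012] deg [-0.  -0.1 -0.7] | t 19.6 pos [ 0.598  -0.1933  0.1002] yaw -79.41 F [-1.2 -0.2  5.4] M [-0.19  0.35  0.32] op 0.135 q6 51.4
time_s: 19.9
position: [0.598, -0.1933, 0.1002]
force: [0.2, 0.2, 5.1]
opening: 0.14
shift cm [-0.03 -0.01  0.02] turn [-0.001 -0.001  0.001] deg [-0.  -0.1  0.1] | t 19.9 pos [ 0.598  -0.1933  0.1002] yaw -78.63 F [0.2 0.2 5.1] M [-0.17  0.41 -0.01] op 0.14 q6 50.6
```

It unloads at yaw -78.65°, which matches the seated direction of -78.7° from the vision fit. Now backing off 90°.

```bash
python3 -m crank '[[[0,0,0],[0,0,-0.06]],[[0,0,0],[0,0,-0.12]],[[0,0,0],[0,0,-0.12]],[[0,0,0],[0,0,-0.12]],[[0,0,0],[0,0,-0.12]],[[0,0,0],[0,0,-0.12]],[[0,0,0],[0,0,-0.12]],[[0,0,0],[0,0,-0.06]],[[0,0,0],[0,0,0]]]' | grep -v rot
python3 d.py .598 -.193 .1 11.35
python3 -m crank '[[[0,0,0],[0,0,-0.06]],[[0,0,0],[0,0,-0.12]],[[0,0,0],[0,0,-0.12]],[[0,0,0],[0,0,-0.12]],[[0,0,0],[0,0,-0.12]],[[0,0,0],[0,0,-0.1]],[[0,0,0],[0,0,-0.06]],[[0,0,0],[0,0,0]],[[0,0,0],[0,0,0]],[[0,0,0],[0,0,0]]]' | grep -v rot
python3 d.py .598 -.193 .1 11.35
```

```text
time_s: 20.8
position: [0.5978, -0.1929, 0.1002]
force: [-2.3, 0.7, 5.8]
opening: 0.139
shift cm [ 0.02 -0.01  0.02] turn [ 0.    -0.001 -0.73 ] deg [  0.   -0.  -41.8] | t 20.8 pos [ 0.5978 -0.1929  0.1002] yaw -30.45 F [-2.3  0.7  5.8] M [-0.11  0.32  0.08] op 0.139 q6 2.4
time_s: 21.8
position: [0.5974, -0.1928, 0.1002]
force: [-2.2, -0.0, 6.2]
opening: 0.135
shift cm [0.05 0.03 0.02] turn [ 0.    0.   -0.03] deg [ 0.   0.  -1.7] | t 21.8 pos [ 0.5974 -0.1928  0.1002] yaw 9.6 F [-2.2 -0.   6.2] M [0.02 0.34 0.04] op 0.135 q6 -37.7
```

```bash
python3 -m crank '[[[0,0,0],[0,0,-0.03]],[[0,0,0],[0,0,0]],[[0,0,0],[0,0,0]],[[0,0,0],[0,0,0]],[[0,0,0],[0,0,0]]]' | grep -v rot
python3 d.py .598 -.193 .1 11.35
python3 mk.py end
python3 - <<'E'
from h import *
c=capture("scene");cv2.imwrite("pics/k2.png",cv2.resize(np.ascontiguousarray(c["pixels"][190:320,100:260,::-1]),None,fx=5,fy=4.6,interpolation=cv2.INTER_CUBIC))
cv2.imwrite("pics/full2.png",np.ascontiguousarray(c["pixels"][:,:,::-1]))
c=capture("top");cv2.imwrite("pics/k2t.png",np.ascontiguousarray(c["pixels"][:,:,::-1]))
E
```

```text
time_s: 22.3
position: [0.5974, -0.1929, 0.1002]
force: [-2.0, 0.0, 5.7]
opening: 0.137
shift cm [0.06 0.02 0.02] turn [ 0.  0. -0.] deg [ 0.  0. -0.] | t 22.3 pos [ 0.5974 -0.1929  0.1002] yaw 11.32 F [-2.   0.   5.7] M [-0.01  0.37  0.06] op 0.137 q6 -39.4
scene red 34 [339.5 268.5] station mm [ 12.1 127.1]
scene red 34 [339.1 269.3] station mm [ 14.  125.4]
scene green 55 [320.5 286. ] station mm [44.3 70.9]
scene green 55 [320.5 286. ] station mm [44.3 70.8]
top red 55 [295.5 219. ] station mm [ 13.8 132.5]
top red 55 [294.4 218.1] station mm [ 16.2 134.3]
top green 23 [320.5 199.5] station mm [42.3 72.9]
top green 23 [320.1 199.8] station mm [41.9 73.8]
```

View pics/k2.png

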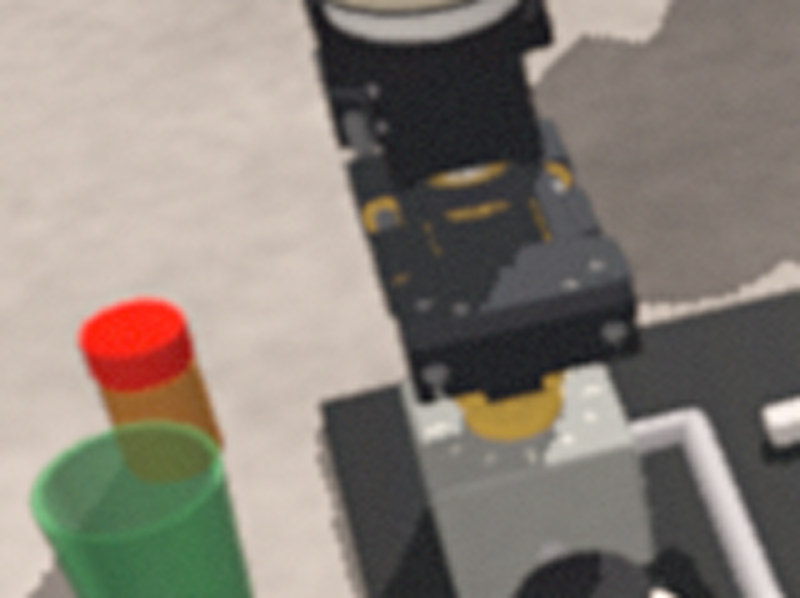

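View pics/full2.png

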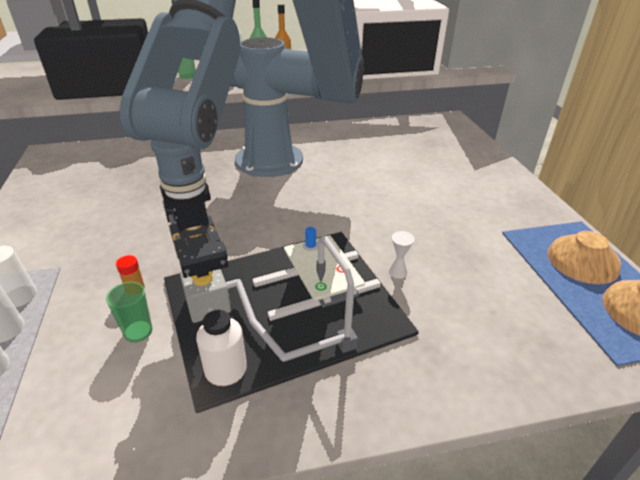

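View pics/end_scene.png

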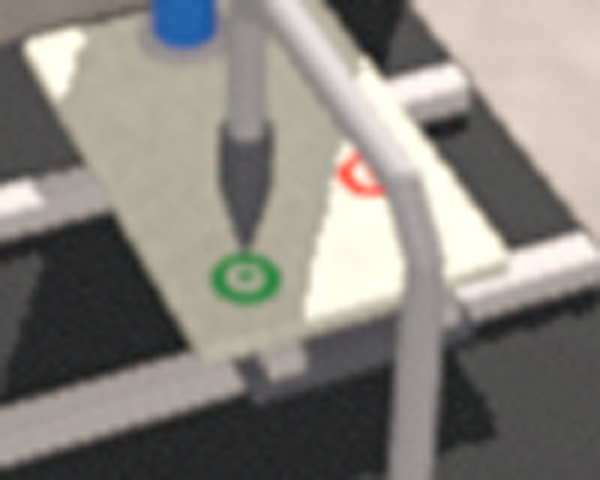

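View pics/k2t.png

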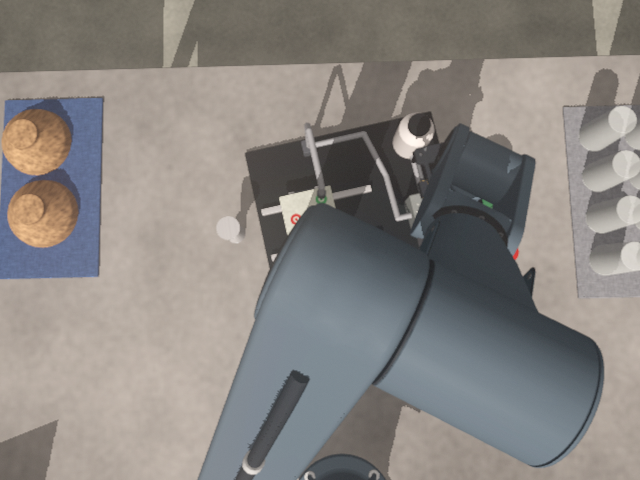

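```bash
python3 - <<'E'
from h import *
p=np.load("p.npy")
c=capture("top");x0,y0,f=270,175,10
im=cv2.resize(np.ascontiguousarray(c["pixels"][y0:y0+58,x0:x0+75,::-1]),None,fx=f,fy=f,interpolation=cv2.INTER_CUBIC)
t=np.linspace(0,2*np.pi,40)
for m in ([.015,.13],[.045,.07]):
    q=(proj(c,S2W(p,np.c_[m[0]+.012*np.cos(t),m[1]+.012*np.sin(t),0*t+.05]))-[x0,y0]+.5)*f-.5
    cv2.polylines(im,[q.round().astype(int)],True,(255,0,255),1)
cv2.imwrite("pics/tz.png",im)
E
```

```text
(no output)
```

View pics/tz.png

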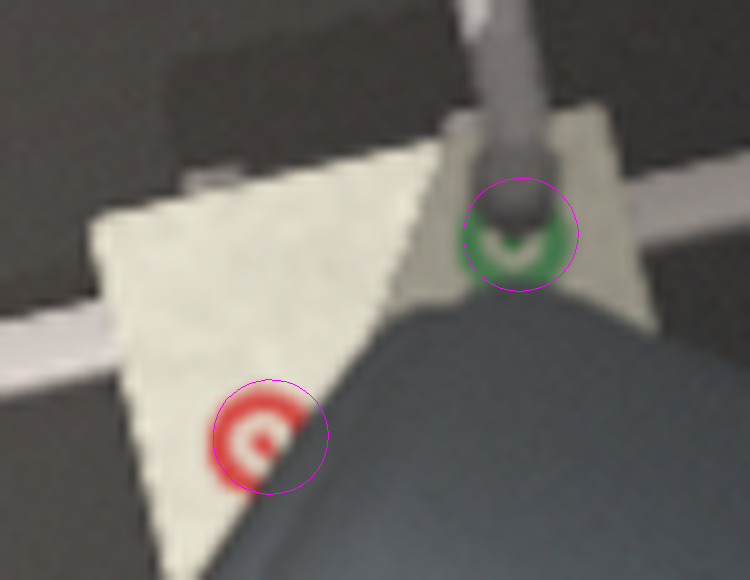

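The top view puts both marks within about 1 mm of their predicted places, and the scene view agrees. The jigger, tumbler and shaker are where they started. Handing in with the screw still gripped.

```bash
python3 -c "
from rig import bot,read_state
print(bot.hand_in());s=read_state();print(s['time_s'],s['opening'],s['position'])"
```

```text
the job is handed in; nothing more can be done
None
the job is handed in; nothing more can be done
```

The job is done and handed in at about 22.8 s of the 61 s limit, with the gripper still holding the thumbscrew. No verdict was reported.

- **Tray:** I gripped the blue post and slid the red mark under the spout tip, holding it there for over 1 s. I then did the same with the green mark and released the post. After release the scene camera still showed green under the tip, at about (44.4, 70.8) mm in the station frame against a target of (45, 70). The top camera, partly blocked by the pipe and arm, showed an offset of about 1–1.5 mm the same way. I left that uncorrected.
- **Screw:** I turned it clockwise until the moment jumped from about -0.07 to +0.6–0.8 N·m. It unloaded again at a tool yaw of -78.65°, which matches the -78.7° seated direction from the camera fit. I then backed it off to 11.32°, which is 90.0° of tool turn. Any slip or flex of the bar between the pads should be a fraction of a degree. The gripper hid the screw's black line, so I could not confirm its final angle by eye.
- **Jigger, tumbler and shaker:** the last pictures showed all three where they started.

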